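# Clear the copper shear and refit its return spring

## Task

Wipe all the copper offcuts off the shear's bed into its catch tray with the scraper block (keep the fingers off the sharp pieces on the bed) and put the scraper back on the middle of its cork rest. Only once the bed is clear, take the spring puller, put its prong in the spring's eye, stretch the return spring and hook it onto the anchor post (by the puller alone, no fingers on the spring), then stand the puller back in its stand, fully home. Leave the other things on the bench where they are.

Things in the scene. Friction and masses are not known exactly. Their poses are not given: they have to be found in the camera images.
- bed (a point): centre of the shear's flat steel bed, on top, 70 mm above the table; 150 mm along this x (away from the robot), 220 mm along y (its left; turned up to 0.2 rad). Fences 15 mm high, inner faces at x = +-75 mm, run on beside the tray. Open at the -y end (air beyond) and the +y end, where it drops into the tray. Beam 112 mm above the table at x = 97 to 127 mm; behind it the lever, 0.31 m high.
- tray_in (a point): centre of the floor (15 mm above the table) of the blue catch tray built into the machine at the bed's +y end; axes as bed. Inside 150 mm along x, 120 mm along y (y = -60 is the drop from the bed); the outer wall at y = +60 mm is 47 mm high above this floor, the green side walls 70 mm.
- lug (a point): the pivot of the return spring: axis of the brass lug pin (diameter 18 mm, top 68 mm above the table) on the grey deck at the robot's side of the machine, at the height of the spring, 55 mm above the table (25 mm above the deck's top); axes as bed
- post (a point): axis of the steel anchor post (diameter 10 mm, top 67 mm above the table) on the grey deck, 160 mm from the lug towards the machine's -y, given at the spring's height; axes as bed
- eye (a point): centre of the brass pull eye at the spring's free end: flat level loop, 17 mm bore, 4.4 mm wire, always 55 mm above the table. It swings level about the lug (light friction; stops 0.45 rad to the robot's side, 0.12 rad to the bed's side of the lug-post line) and pulls straight out: 132 mm from the lug slack, 216 mm at most. Axes: x outward from the lug, y to the bed's side, z up
- hook_seat (a point): where the post axis sits when hooked, in the bowl of a level J hook of 4.4 mm wire: on the spring's line, 19 mm nearer the lug than the eye, same axes. Shank on the robot's side; open to the bed's side behind a tip ending 10 mm nearer the lug than this point. So pass the post on its robot's side (19 mm or more off), 20 to 25 mm farther out than seated, swing in line, let back.
- spring_stretch (a joint): stretch of the spring, m: 0 slack, 0.047 hooked on the post, 0.085 at its stop. Pull is about 1 N slack, 4.4 N hooked, 6.5 N at 0.078.
- spring_swing: the return spring with its hook and eye; origin at the lug axis, x axis along the spring outward, y to the bed's side, z up
- puller: spring puller: steel prong (8 mm thick, 45 mm long) pointing down under a steel collar (34 x 34 x 6 mm) and a red square grip, 26 x 26 mm, from 51 to 115 mm above the tip. Origin at the prong's tip, z up along it, x and y square to the grip's faces. About 0.12 kg. Starts upright in its stand, collar resting on the block.
- stand: dark wood puller stand, fixed block 76 x 76 mm, 60 mm high, with a 16 mm round hole straight down its middle; origin at the centre of the underside. A puller that is home in it has its tip 15 mm above the table.
- scraper: the scraper block: dark steel block 90 mm (its x) by 40 mm (its y), 28 mm high, with an upright wooden grip on top 60 mm (x) by 24 mm (y), from 28 to 86 mm above its underside. Origin at the centre of the underside. About 0.22 kg. Wipes with its long faces.
- rest: the cork rest for the scraper, fixed pad 160 x 120 x 3 mm; origin at the centre of the underside
- vase: bystander: copper vase, 215 mm tall, 110 mm across; origin under its foot
- cup: bystander: blue cup, 76 mm across, 100 mm high; origin under its centre
- tin: bystander: yellow tin, 66 mm across, 110 mm high; origin under its centre
- spatula: bystander: spatula lying on the table, about 0.25 m long
- offcut0: copper offcut, bar 32 x 20 mm, 12 mm thick, origin at the centre of its underside, about 60 g; may be absent. Starts flat on the bed.
- offcut1: copper offcut, bar 32 x 20 mm, 12 mm thick, origin at the centre of its underside, about 60 g; may be absent. Starts flat on the bed.
- offcut2: copper offcut, bar 32 x 20 mm, 12 mm thick, origin at the centre of its underside, about 60 g; may be absent. Starts flat on the bed.
- offcut3: copper offcut, square 25 x 25 mm, 12 mm thick, origin at the centre of its underside, about 60 g; may be absent. Starts flat on the bed.
- offcut4: copper offcut, square 25 x 25 mm, 12 mm thick, origin at the centre of its underside, about 60 g; may be absent. Starts flat on the bed.
- offcut5: copper offcut, L-shaped, 28 x 27 mm with arms 13 mm wide, 12 mm thick, origin at the centre of its underside, about 60 g; may be absent. Starts flat on the bed.
- offcut6: copper offcut, L-shaped, 28 x 27 mm with arms 13 mm wide, 12 mm thick, origin at the centre of its underside, about 60 g; may be absent. Starts flat on the bed.

How it is judged:
On the way, in this order (a step that is already met when the one before it is completed fails the run):
1. all the offcuts lie in the catch tray, the spring still off the post (x of offcut0 in the frame of tray_in between -0.08 and 0.08 m and y of offcut0 in the frame of tray_in between -0.066 and 0.066 m and z of each of offcut0, offcut1, offcut2, offcut3, offcut4, offcut5, offcut6 in the frame of tray_in below 0.045 m and x of offcut1 in the frame of tray_in between -0.08 and 0.08 m and y of offcut1 in the frame of tray_in between -0.066 and 0.066 m and x of offcut2 in the frame of tray_in between -0.08 and 0.08 m and y of offcut2 in the frame of tray_in between -0.066 and 0.066 m and x of offcut3 in the frame of tray_in between -0.08 and 0.08 m and y of offcut3 in the frame of tray_in between -0.066 and 0.066 m and x of offcut4 in the frame of tray_in between -0.08 and 0.08 m and y of offcut4 in the frame of tray_in between -0.066 and 0.066 m and x of offcut5 in the frame of tray_in between -0.08 and 0.08 m and y of offcut5 in the frame of tray_in between -0.066 and 0.066 m and x of offcut6 in the frame of tray_in between -0.08 and 0.08 m and y of offcut6 in the frame of tray_in between -0.066 and 0.066 m and horizontal distance between hook_seat and post above 0.02 m), for 0.2 s.
2. the spring is stretched past the post by the puller (value of joint spring_stretch above 0.055 m and contact force between puller and spring_swing above 1.5 N), for 0.1 s.
3. the hook sits on the anchor post, the puller out of the eye's pull (horizontal distance between hook_seat and post below 0.005 m and contact force between puller and spring_swing below 0.3 N), for 0.2 s.
At the end, for the whole second after the job is handed in: Each offcut present lies in the tray, below the bed; the hook seat is within 5 mm of the post axis, the puller not pulling; the scraper stands within 45 mm of its rest's middle; the puller is upright within 10 mm of the hole's axis, its tip within 5 mm of home; tools at rest (all of step 3 and x of offcut0 in the frame of tray_in between -0.08 and 0.08 m and y of offcut0 in the frame of tray_in between -0.066 and 0.066 m and z of each of offcut0, offcut1, offcut2, offcut3, offcut4, offcut5, offcut6 in the frame of tray_in below 0.045 m and x of offcut1 in the frame of tray_in between -0.08 and 0.08 m and y of offcut1 in the frame of tray_in between -0.066 and 0.066 m and x of offcut2 in the frame of tray_in between -0.08 and 0.08 m and y of offcut2 in the frame of tray_in between -0.066 and 0.066 m and x of offcut3 in the frame of tray_in between -0.08 and 0.08 m and y of offcut3 in the frame of tray_in between -0.066 and 0.066 m and x of offcut4 in the frame of tray_in between -0.08 and 0.08 m and y of offcut4 in the frame of tray_in between -0.066 and 0.066 m and x of offcut5 in the frame of tray_in between -0.08 and 0.08 m and y of offcut5 in the frame of tray_in between -0.066 and 0.066 m and x of offcut6 in the frame of tray_in between -0.08 and 0.08 m and y of offcut6 in the frame of tray_in between -0.066 and 0.066 m and horizontal distance between scraper and rest below 0.045 m and angle between each of scraper, puller's own z axis and vertical below 0.12 rad and height (world z) of scraper below 0.012 m and horizontal distance between puller and stand below 0.01 m and height (world z) of puller below 0.02 m and linear speed of each of puller, scraper below 0.02 m/s); the robot touches nothing.
It fails at once if the fingers touch an offcut that lies on the bed ((contact force between the fingers and offcut0 above 1 N and x of offcut0 in the frame of bed between -0.075 and 0.075 m and y of offcut0 in the frame of bed between -0.11 and 0.11 m and z of offcut0 in the frame of bed between -0.02 and 0.02 m) or (contact force between the fingers and offcut1 above 1 N and x of offcut1 in the frame of bed between -0.075 and 0.075 m and y of offcut1 in the frame of bed between -0.11 and 0.11 m and z of offcut1 in the frame of bed between -0.02 and 0.02 m) or (contact force between the fingers and offcut2 above 1 N and x of offcut2 in the frame of bed between -0.075 and 0.075 m and y of offcut2 in the frame of bed between -0.11 and 0.11 m and z of offcut2 in the frame of bed between -0.02 and 0.02 m) or (contact force between the fingers and offcut3 above 1 N and x of offcut3 in the frame of bed between -0.075 and 0.075 m and y of offcut3 in the frame of bed between -0.11 and 0.11 m and z of offcut3 in the frame of bed between -0.02 and 0.02 m) or (contact force between the fingers and offcut4 above 1 N and x of offcut4 in the frame of bed between -0.075 and 0.075 m and y of offcut4 in the frame of bed between -0.11 and 0.11 m and z of offcut4 in the frame of bed between -0.02 and 0.02 m) or (contact force between the fingers and offcut5 above 1 N and x of offcut5 in the frame of bed between -0.075 and 0.075 m and y of offcut5 in the frame of bed between -0.11 and 0.11 m and z of offcut5 in the frame of bed between -0.02 and 0.02 m) or (contact force between the fingers and offcut6 above 1 N and x of offcut6 in the frame of bed between -0.075 and 0.075 m and y of offcut6 in the frame of bed between -0.11 and 0.11 m and z of offcut6 in the frame of bed between -0.02 and 0.02 m)).
It fails at once if the fingers push or pull the spring directly (contact force between the fingers and spring_swing above 1 N).
It fails at once if a bystander is moved more than 30 mm (distance of any of vase, cup, tin, spatula from where it was at the start of the episode above 0.03 m).
Of offcut0, offcut1, offcut2, offcut3, offcut4, offcut5, offcut6 only 4 to 7 are there at a start; the rules pass over those that are not, and their reading is None.
At some moment in a run one of scraper, offcut0, offcut1, offcut2, offcut3, offcut4, offcut5, offcut6 may be knocked a few centimetres aside while the robot is not near it.
It also fails if it takes over 208 s, if anything falls off the work surface, if the arm or the gripper's body presses on something with over 40 N, if the wrist force passes 120 N, or if a joint passes its speed limit or range.

## Robot

A 6-joint arm with a two-finger parallel gripper is mounted at the origin on the work surface. World frame = base frame: x ahead of the robot, y to its left, z up, the work surface at z = 0. Lengths are in m, angles in rad, forces in N, time in s.
With the tool pointing down it reaches from about 0.35 to 0.95 m from the base axis. Payload 17.4 kg.
Tool frame: the origin (TCP) lies midway between the tips of the shut fingers; the grasp point (between the pads) lies 19 mm behind it; z points along the fingers, y is the line along which they close (so a half turn about z gives the same grasp; the last joint's range is limited). The gripper opens to 93 mm and grips with 3 to 60 N. Pads are 15 mm wide; open, the fingers measure 128 mm over their backs; the gripper's body (75 mm by 188 mm) begins 65 mm behind the grasp point.
Start: joints at [-1.28, 0.116, 1.442, -0, 1.584, -0.038], TCP at [0.218, -0.639, 0.219] pointing down, gripper open.
Joint ranges: [-2.83, 2.83], [-0.83, 2.19], [0.07, 2.5], [-1.14, 4.28], [0.01, 3], [-2.97, 2.97]. Speed limits (rad/s): [1.89, 1.89, 2.22, 3.14, 3.14, 3.14].

## Interface

Orientations are given as a unit quaternion [x, y, z, w].
In Python, from station import manip, optics, order gives the robot as it stands. The module is installed in compiled form; this text tells all that it offers.
- The arm moves only by the tool carry_out, never from a script. Its argument "targets" is a list of rows, each a list of 5 numbers: the closure, from 0 (fully open) to 1 (shut), then the shift along the tool's x, y, z in m, then the turn about the tool's z in rad. In form: [[claw, x, y, z, spin], ...]. A call has 1 to 12 rows; each row shifts and turns the commanded pose from where the row before left it, along the tool's axes as they then stand; what a row does not reach is not made up. A row lasts 1/10 s, in which the tool goes at most 50 mm and 8.59 degrees, less where a joint would pass 70% of its speed; a pose out of reach is approached as far as the arm can. A call is refused whole if a number of a shift passes 0.05 or a number of a turn 0.15, either way. A call with a gripper value outside its range is refused whole. The fingers move at their own pace and stop on an object; "squeeze" is the grip in N (left out, the last holds). Time passes only in rows, so rows that do not move let the fingers close. It gives the time, the measured TCP pose, the force, the opening and the grip force at its end, in the units of the state.
- manip.get_obs(): the state, without advancing time (a new reading comes with each control period).
- optics.read_camera(name): name is "scene" or "top" or "wrist"; returns a dict with "frame" (420x560x3 uint8, red, green, blue), "fx", "fy", "cx", "cy" (pixels), "rvec" (rotation vector, rad) and "tvec" (3), from world to camera coordinates, as OpenCV has them; the wrist camera has in their place "T_tool_cam" (4x4, takes a point from camera to tool coordinates, whose origin is the TCP and whose axes are the flange's). Camera axes: x right, y down, z forward; pixel columns grow to the right and rows downward; lengths in m; the calibration is good to about 2 mm. A picture is of the moment at which its call begins: read the wrist's pose just before it. There is no depth.
- order.hand_in(): hands the job in; it is judged then, once.
The state is a dict: "time_s": time; "q": joint angles; "joint_vel": joint speeds; "joint_torque": joint torques, N m; "tool_pos": TCP position; "ee_rot": TCP orientation; "contact_force": force on the tool from outside, world axes, zero at the start; "moment": the same for the moment, N m; "opening": opening from 0.0 (shut) to 1.0 (fully open); "finger_force": force on a finger pad.
Only numpy, scipy, OpenCV 4.12 (cv2) and the standard library are available. Lean on these libraries where they do the work, as an engineer would, in place of code of your own. Each camera call takes 0.05 s, during which the arm holds its last target. There are 200 camera calls.

## Working session

There is one attempt and no reset: what is moved stays moved. The work goes in short steps, Python scripts to look and compute and a tool call to move; the robot and the scene stay as the last step left them, time stands still between calls to the robot, and variables do not carry over. Pictures are saved under pics/ and viewed, at most 14 in all, crops included, and the job is handed in when it is done.

Besides the shell and the picture viewer there is one more tool, called after ">>>" as a command line: name --pt "numbers of a row" for each row, then --argument value for the rest. carry_out: Moves the arm, as the interface text tells. Its arguments: {"type":"object","properties":{"targets":{"type":"array","items":{"type":"array","items":{"type":"number"}}},"squeeze":{"type":"number"}},"required":["targets"]}

```bash
mkdir -p pics
cat > h.py <<'E'
import numpy as np, cv2
from station import manip, optics, order
from scipy.spatial.transform import Rotation as R
def cam(name):
    o=manip.get_obs(); c=optics.read_camera(name)
    K=np.array([[c['fx'],0,c['cx']],[0,c['fy'],c['cy']],[0,0,1.]])
    if name=='wrist':
        T=np.eye(4);T[:3,:3]=R.from_quat(o['ee_rot']).as_matrix();T[:3,3]=o['tool_pos']
        M=T@np.array(c['T_tool_cam'])
    else:
        M=np.eye(4);r=cv2.Rodrigues(np.array(c['rvec'],float))[0];M[:3,:3]=r.T;M[:3,3]=-r.T@np.array(c['tvec']).ravel()
    return c['frame'],K,M
def ray(K,M,uv,z):
    d=M[:3,:3]@np.linalg.inv(K)@np.array([uv[0],uv[1],1.]);return M[:3,3]+d*(z-M[2,3])/d[2]
def proj(K,M,p):
    q=M[:3,:3].T@(np.array(p)-M[:3,3]);q=K@q;return q[:2]/q[2]
def save(n,im): cv2.imwrite('pics/'+n,im[:,:,::-1])
E
python3 - <<'E'
from h import *
import pickle
o=manip.get_obs();print(o)
for n in('top','scene'):
    f,K,M=cam(n);save(n+'0.png',f);pickle.dump((f,K,M),open(n+'0.pkl','wb'));print(n,K[0,0],M.round(3))
E
```

```text
{'time_s': 0.0, 'q': array([-1.27978031e+00,  1.16529520e-01,  1.44226371e+00, -1.08551685e-05,
        1.58398370e+00, -3.78435649e-02]), 'joint_vel': array([ 0.001696  , -0.00162154, -0.00112012, -0.00041428,  0.00096207,
        0.00079106]), 'joint_torque': array([-3.43579515e-03, -7.21266246e+01, -6.22605944e+01,  7.77877355e-02,
        2.38521968e-02, -1.62744213e-04]), 'tool_pos': array([ 0.21790487, -0.63865276,  0.21787678]), 'ee_rot': array([ 9.86511691e-01,  1.63689745e-01, -8.01405581e-05, -5.86717582e-04]), 'contact_force': array([ 0.41563754, -0.28058601, -0.69927166]), 'moment': array([-0.00384683, -0.03851733,  0.05733067]), 'finger_force': 0.0, 'opening': 1.001949314539393}
top 394.7866849152764 [[ 5.000e-03 -1.000e+00  2.800e-02  5.680e-01]
 [-1.000e+00 -6.000e-03 -1.000e-03  5.800e-02]
 [ 1.000e-03 -2.800e-02 -1.000e+00  1.059e+00]
 [ 0.000e+00  0.000e+00  0.000e+00  1.000e+00]]
scene 393.52630445015586 [[ 0.798  0.507 -0.327  0.917]
 [ 0.603 -0.658  0.451 -0.364]
 [ 0.013 -0.557 -0.83   0.878]
 [ 0.     0.     0.     1.   ]]
```

View pics/top0.png

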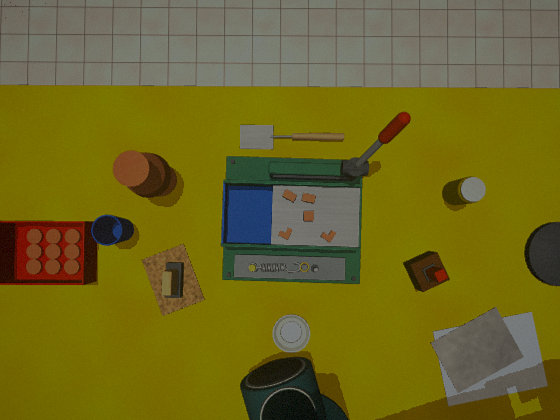

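View pics/scene0.png

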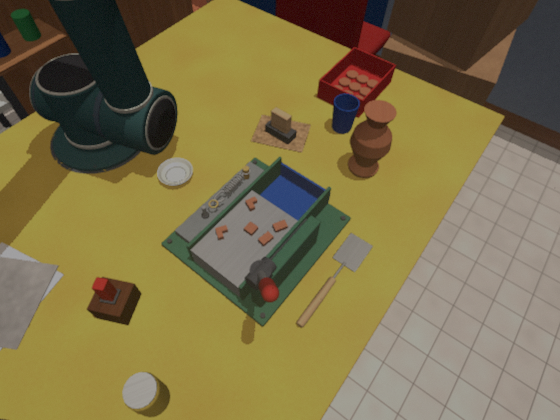

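Top view: the bed spans about (272-360, 185-246) with 5 offcuts at (289,195), (308,198), (308,215), (286,233) and (327,236). The tray is to its left. The spring runs from the lug at (252,268) to the eye at (304,267), with the post at (315,268). The scraper is at (173,279) and the puller and stand at (428,272).

Run:
```python
from h import *
import pickle
f,K,M=pickle.load(open('top0.pkl','rb'))
a=cv2.resize(f[230:320,130:215],None,fx=4.5,fy=4.5,interpolation=cv2.INTER_CUBIC)
b=cv2.resize(f[230:320,395:460],None,fx=4.5,fy=4.5,interpolation=cv2.INTER_CUBIC)
c=cv2.resize(f[175:290,215:370],None,fx=4.5,fy=4.5,interpolation=cv2.INTER_CUBIC)[:,:690]
im=np.zeros((600,790,3),np.uint8)
top=np.hstack([a,b]);c=cv2.resize(f[250:285,215:370],None,fx=5,fy=5,interpolation=cv2.INTER_CUBIC)
im[:top.shape[0],:top.shape[1]]=top;im[top.shape[0]+5:top.shape[0]+5+c.shape[0],:c.shape[1]]=c
save('crop1.png',im)
hsv=cv2.cvtColor(f,cv2.COLOR_RGB2HSV)
def blob(m,z,name,n=3,amin=15):
    cs,_=cv2.findContours(m.astype(np.uint8),0,2)
    for c in sorted(cs,key=cv2.contourArea)[::-1][:n]:
        if cv2.contourArea(c)<amin:break
        r=cv2.minAreaRect(c);bx=cv2.boxPoints(r)
        P=np.array([ray(K,M,p,z)[:2] for p in bx]);e1=P[1]-P[0];e2=P[2]-P[1]
        print(name,np.round(r[0]),P.mean(0).round(4),'e1',np.linalg.norm(e1).round(3),np.arctan2(e1[1],e1[0]).round(3),'e2',np.linalg.norm(e2).round(3))
H,S,V=[hsv[:,:,i].astype(int) for i in range(3)]
y,x=np.mgrid[:420,:560]
roi=(x>265)&(x<365)&(y>175)&(y<250)
blob(roi&(S<60)&(V>90),.07,'bed')
blob((x>215)&(x<290)&(y>175)&(y<250)&(H>100)&(H<125)&(S>120),.015,'tray')
blob(roi&(S>90)&(H<18)&(V>80),.082,'offc',9)
blob((x>395)&(x<460)&(y>235)&(y<300)&((H<6)|(H>174))&(S>180)&(V>120),.13,'puller')
```

```text
bed [315. 216.] [ 0.5936 -0.027 ] e1 0.148 -0.022 e2 0.22
tray [249. 214.] [0.5977 0.1435] e1 0.152 -0.021 e2 0.119
tray [223. 213.] [0.6021 0.2114] e1 0.156 -0.025 e2 0.007
offc [289. 195.] [0.6443 0.0386] e1 0.02 -0.501 e2 0.032
offc [308. 197.] [ 0.6385 -0.009 ] e1 0.019 -0.193 e2 0.031
offc [308. 216.] [ 0.5935 -0.0096] e1 0.022 -1.565 e2 0.022
offc [328. 234.] [ 0.5475 -0.0581] e1 0.028 -0.585 e2 0.027
offc [285. 232.] [0.5524 0.0484] e1 0.027 -0.458 e2 0.027
```

View pics/crop1.png

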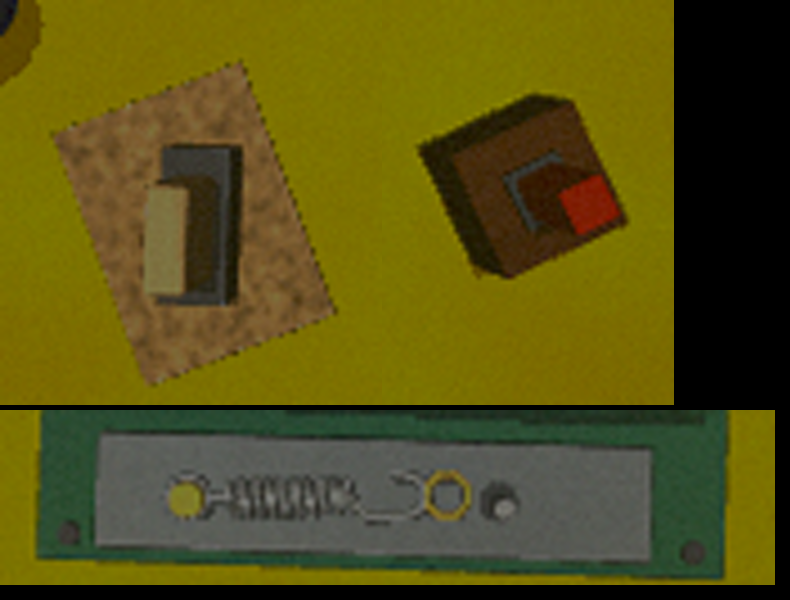

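Close crop: the scraper's grip top is at (166.8,282.9) px and lies nearly along world x. The puller's red top is at (441.3,275.3) and the stand top centre at (430.2,272). The lug is at (252.2,267.6), the eye at (304.4,267) and the post at (316,269.4).

```bash
cat >> h.py <<'E'
def go(p,yaw=None,o=None):
    "total shift in tool axes (as they now stand) to reach world p; spin to reach yaw of tool x (mod pi)"
    o=o or manip.get_obs();Rm=R.from_quat(o['ee_rot']).as_matrix()
    phi=np.arctan2(Rm[1,0],Rm[0,0]);d=Rm.T@(np.array(p)-o['tool_pos'])
    s=None if yaw is None else -((yaw-phi+np.pi/2)%np.pi-np.pi/2)
    print('t',round(o['time_s'],2),'pos',o['tool_pos'].round(4),'phi',round(phi,4),'shift',d.round(4),'spin',s,'q',o['q'].round(2),'op',round(o['opening'],3),'F',o['contact_force'].round(1))
    return d,s
E
python3 - <<'E'
from h import *
import pickle
f,K,M=pickle.load(open('top0.pkl','rb'))
A=lambda x,y:(130+x/4.5,230+y/4.5);B=lambda x,y:(395+(x-382)/4.5,230+y/4.5);C=lambda x,y:(215+x/5,250+(y-410)/5)
r=lambda p,z:ray(K,M,p,z)[:2]
def quad(n,ps,z):
    P=np.array([r(p,z) for p in ps]);print(n,P.mean(0).round(4),[(np.linalg.norm(P[i-1]-P[i]).round(3),np.arctan2(*(P[i]-P[i-1])[::-1]).round(3)) for i in range(4)])
quad('grip',[A(*p) for p in[(146,182),(188,184),(184,296),(144,292)]],.089)
quad('rest',[A(*p) for p in[(52,133),(242,62),(337,313),(150,384)]],.003)
quad('pull',[B(*p) for p in[(560,192),(603,175),(620,215),(580,236)]],.13)
quad('stand',[B(*p) for p in[(455,155),(572,101),(627,222),(510,278)]],.06)
l=r(C(186,498),.068);e=r(C(447,495),.055);p=r(C(505,507),.067)
for n,v in(('lug',l),('eye',e),('post',p)):print(n,v.round(4),np.linalg.norm(v-l).round(4))
go([.43,.28,.2],-.025)
E
```

```text
grip [0.4263 0.3369] [(np.float64(0.06), np.float64(-0.004)), (np.float64(0.023), np.float64(-1.613)), (np.float64(0.061), np.float64(3.119)), (np.float64(0.022), np.float64(1.477))]
rest [0.4231 0.3442] [(np.float64(0.159), np.float64(0.387)), (np.float64(0.12), np.float64(-1.207)), (np.float64(0.159), np.float64(-2.768)), (np.float64(0.118), np.float64(1.938))]
pull [ 0.4533 -0.3185] [(np.float64(0.025), np.float64(0.425)), (np.float64(0.024), np.float64(-1.192)), (np.float64(0.022), np.float64(-2.743)), (np.float64(0.024), np.float64(2.055))]
stand [ 0.4532 -0.319 ] [(np.float64(0.075), np.float64(0.42)), (np.float64(0.073), np.float64(-1.136)), (np.float64(0.074), np.float64(-2.718)), (np.float64(0.073), np.float64(2.019))]
lug [0.4627 0.1298] 0.0
eye [ 0.4635 -0.0016] 0.1314
post [ 0.4589 -0.0299] 0.1598
t 0.1 pos [ 0.2179 -0.6387  0.218 ] phi 0.3288 shift [ 0.4974 -0.801   0.0188] spin 0.35382917322881324 q [-1.28  0.12  1.44 -0.    1.58 -0.04] op 0.999 F [ 0.1 -0.5  0.3]
```

>>> carry_out --pt "0 0 0 -0.005 0.118" --pt "0 0 0 -0.005 0.118" --pt "0 0 0 -0.005 0.118" --pt "0 0.035 -0.03 0 0" --pt "0 0.035 -0.03 0 0" --pt "0 0.035 -0.035 0 0" --pt "0 0.035 -0.035 0 0" --pt "0 0.03 -0.04 0 0" --pt "0 0.02 -0.045 0 0" --pt "0 0.01 -0.045 0 0" --pt "0 0 -0.045 0 0" --pt "0 0 -0.045 0 0"

```text
time_s: 1.3
tool_pos: [0.4266, -0.2921, 0.2331]
ee_rot: [1.0, -0.012, -0.0, -0.0]
contact_force: [0.4, 0.8, 0.4]
opening: 1.006
finger_force: 0.0
```

>>> carry_out --pt "0 0 -0.045 0 0" --pt "0 0 -0.045 0 0" --pt "0 0 -0.045 0 0" --pt "0 0 -0.045 0 0" --pt "0 0 -0.045 0 0" --pt "0 0 -0.045 0 0" --pt "0 0 -0.045 0 0" --pt "0 0 -0.045 0 0" --pt "0 0 -0.045 0 0" --pt "0 0 -0.045 0 0" --pt "0 0 -0.045 0 0" --pt "0 0 -0.045 0 0"

```text
time_s: 2.5
tool_pos: [0.4398, 0.2478, 0.2336]
ee_rot: [1.0, -0.012, 0.0, 0.0]
contact_force: [1.1, -0.8, -0.2]
opening: 1.0
finger_force: 0.0
```

Run:
```python
from h import *
go([.4263,.3369,.17],-.018)
```

```text
t 2.5 pos [0.4398 0.2478 0.2336] phi -0.0248 shift [-0.0157 -0.0887  0.0635] spin -0.00684279383528219 q [ 0.46 -0.26  1.78 -0.    1.63  2.06] op 1.0 F [ 1.1 -0.8 -0.2]
```

>>> carry_out --pt "0 -0.004 -0.022 0 -0.007" --pt "0 -0.004 -0.022 0 0" --pt "0 -0.004 -0.022 0 0" --pt "0 -0.004 -0.022 0 0" --pt "0 0 0 0 0" --pt "0 0 0 0 0"

```text
time_s: 3.1
tool_pos: [0.4259, 0.3341, 0.2333]
ee_rot: [1.0, -0.009, -0.0, 0.0]
contact_force: [0.3, -0.9, 0.5]
opening: 0.997
finger_force: 0.0
```

Run:
```python
from h import *
f,K,M=cam('wrist');save('w1.png',f);print(M.round(3))
print(proj(K,M,[.4263,.3369,.089]),proj(K,M,[.4263,.3369,.031]))
go([.4263,.3369,.055],-.018)
```

```text
[[-0.017 -0.971 -0.24   0.491]
 [-1.     0.017  0.002  0.335]
 [ 0.002  0.24  -0.971  0.399]
 [ 0.     0.     0.     1.   ]]
[280.12927534 196.53861927] [280.2736533  186.36063016]
t 3.15 pos [0.4261 0.3337 0.2334] phi -0.0181 shift [ 0.0002 -0.0033  0.1784] spin -7.327834793469101e-05 q [ 0.62 -0.18  1.71 -0.    1.62  2.21] op 0.996 F [-0.3  0.4 -0.1]
```

View pics/w1.png

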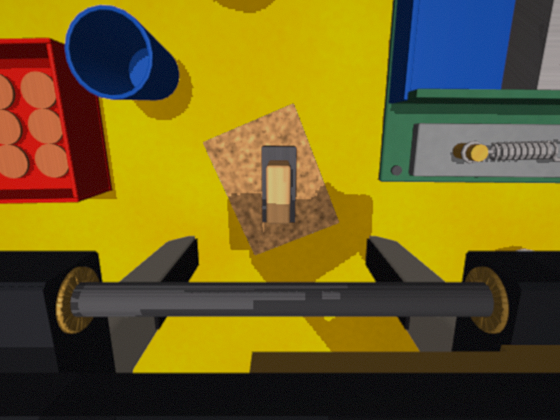

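The grip top is at about (279,194) px against the predicted (280,196), which is close enough to grasp.

>>> carry_out --pt "0 0 -0.003 0.03 0" --pt "0 0 0 0.04 0" --pt "0 0 0 0.04 0" --pt "0 0 0 0.04 0" --pt "0 0 0 0.02 0" --pt "0 0 0 0.014 0" --pt "0.3 0 0 0 0" --pt "0.5 0 0 0 0" --pt "1 0 0 0 0" --pt "1 0 0 0 0" --pt "1 0 0 0 0" --pt "1 0 0 0 0" --squeeze 45

```text
time_s: 4.35
tool_pos: [0.4262, 0.3373, 0.05]
ee_rot: [1.0, -0.009, 0.0, -0.0]
contact_force: [0.1, 0.3, -0.8]
opening: 0.533
finger_force: 0.0
```

>>> carry_out --pt "1 0 0 0 0" --pt "1 0 0 0 0" --pt "1 0 0 0 0" --pt "1 0 0 0 0"

```text
time_s: 4.75
tool_pos: [0.426, 0.3371, 0.0495]
ee_rot: [1.0, -0.009, -0.0, 0.0]
contact_force: [1.2, 0.1, -0.9]
opening: 0.259
finger_force: 45.0
```

>>> carry_out --pt "1 0 0 -0.02 0.005" --pt "1 0 0 -0.035 0" --pt "1 0 0 -0.035 0" --pt "1 0 0 -0.035 0" --pt "1 0 0.03 -0.01 0" --pt "1 0 0.04 0 0" --pt "1 0 0.04 0 0" --pt "1 0 0.04 0 0" --pt "1 0 0.04 0 0" --pt "1 0.02 0.04 0 0" --pt "1 0.02 0.04 0 0" --pt "1 0.02 0.03 0 0"

```text
time_s: 5.95
tool_pos: [0.4794, 0.0335, 0.1847]
ee_rot: [1.0, -0.012, 0.0, 0.0]
contact_force: [-0.1, 0.2, -3.3]
opening: 0.254
finger_force: 45.0
```

Run:
```python
from h import *
go([.6189,-.0576,.185],-.023)
f,K,M=cam('top');save('t1.png',cv2.resize(f[100:300,200:440],None,fx=3,fy=3))
print(ray(K,M,(355,168),.112),ray(K,M,(402,118),.31))
```

```text
t 5.95 pos [0.4794 0.0335 0.1847] phi -0.0241 shift [ 0.1417  0.0877 -0.0002] spin -0.0011288599924708098 q [ 0.02 -0.31  1.89 -0.    1.56  1.61] op 0.254 F [-0.1  0.2 -3.3]
[ 0.70777109 -0.11916655  0.112     ] [ 0.77497705 -0.17202937  0.31      ]
```

View pics/t1.png

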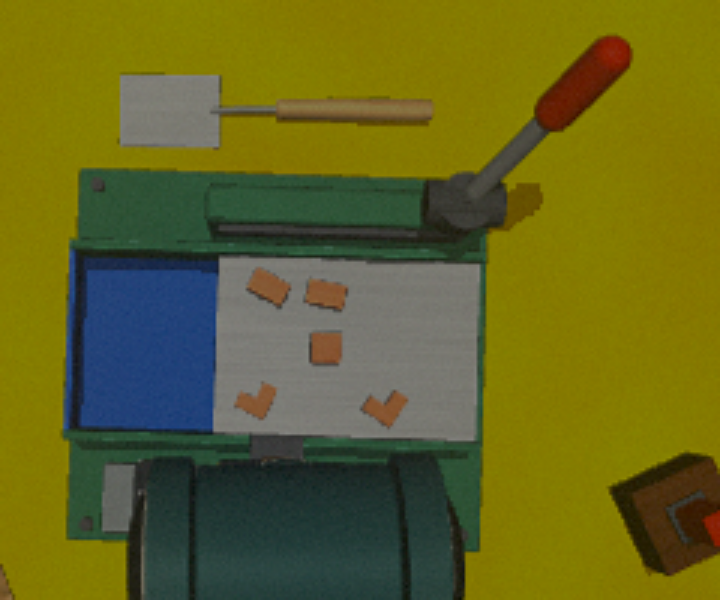

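The offcuts are where they were. Next I go above the bed and set the scraper down behind the upper three.

>>> carry_out --pt "1 0.02 0.02 0 0" --pt "1 0.03 0.02 0 0" --pt "1 0.03 0.02 0 0" --pt "1 0.03 0.02 0 0" --pt "1 0.02 0.018 0 0" --pt "1 0.012 0 0 0" --pt "1 0 0 0.02 0" --pt "1 0 0 0.02 0" --pt "1 0 0 0.015 0" --pt "1 0 0 0.005 0" --pt "1 0 0 0 0" --pt "1 0 0 0 0"

```text
time_s: 7.2
tool_pos: [0.6191, -0.0653, 0.1256]
ee_rot: [1.0, -0.012, 0.001, 0.0]
contact_force: [0.5, 0.1, -2.1]
opening: 0.256
finger_force: 45.0
```

Run:
```python
from h import *
go([.6189,-.0676,.117],-.023)
f,K,M=cam('wrist');save('w2.png',f)
```

```text
t 7.2 pos [ 0.6191 -0.0653  0.1256] phi -0.0231 shift [-0.0002  0.0023  0.0086] spin -5.3757274991461657e-05 q [-0.15  0.04  1.67  0.    1.43  1.45] op 0.256 F [ 0.5  0.1 -2.1]
```

View pics/w2.png

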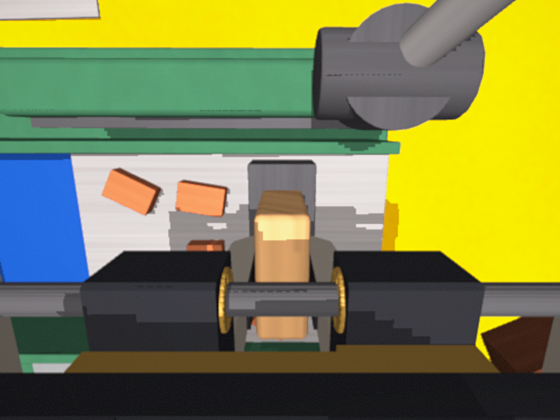

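The scraper is clear of the fence (its edge is at row 160, the fence at about 150). The offcuts to its left are at (131,190), (201,198) and (205,248).

>>> carry_out --pt "1 0 0 0.004 0" --pt "1 0 0 0.003 0" --pt "1 0 0 0.001 0" --pt "1 0 0 0 0" --pt "1 0 0 0 0"

```text
time_s: 7.75
tool_pos: [0.6189, -0.0654, 0.1167]
ee_rot: [1.0, -0.012, 0.0, -0.0]
contact_force: [0.2, 0.2, -2.5]
opening: 0.257
finger_force: 45.0
```

>>> carry_out --pt "1 0 -0.012 0 0" --pt "1 0 -0.012 0 0" --pt "1 0 -0.012 0 0" --pt "1 0 -0.012 0 0" --pt "1 0 -0.012 0 0" --pt "1 0 -0.012 0 0" --pt "1 0 -0.012 0 0"

```text
time_s: 8.45
tool_pos: [0.6208, 0.0197, 0.1167]
ee_rot: [1.0, -0.011, 0.0, 0.0]
contact_force: [-0.1, -1.0, -3.1]
opening: 0.256
finger_force: 45.0
```

>>> carry_out --pt "1 0 -0.012 0 0" --pt "1 0 -0.012 0 0" --pt "1 0 -0.012 0 0" --pt "1 0 -0.012 0 0" --pt "1 0 -0.012 0 0" --pt "1 0 -0.005 0 0" --pt "1 0 0 0 0" --pt "1 0 0 0 0"

```text
time_s: 9.25
tool_pos: [0.6223, 0.0834, 0.1166]
ee_rot: [1.0, -0.012, -0.0, 0.0]
contact_force: [0.4, -0.5, -2.1]
opening: 0.256
finger_force: 45.0
```

Run:
```python
from h import *
go([.5936-.026-.002,-.027-.085,.16],-.023)
f,K,M=cam('wrist');save('w3.png',f)
```

```text
t 9.25 pos [0.6223 0.0834 0.1166] phi -0.0231 shift [-0.0522  0.1967 -0.0433] spin -0.00010392235250122894 q [ 0.09  0.06  1.67 -0.    1.41  1.69] op 0.256 F [ 0.4 -0.5 -2.1]
```

View pics/w3.png

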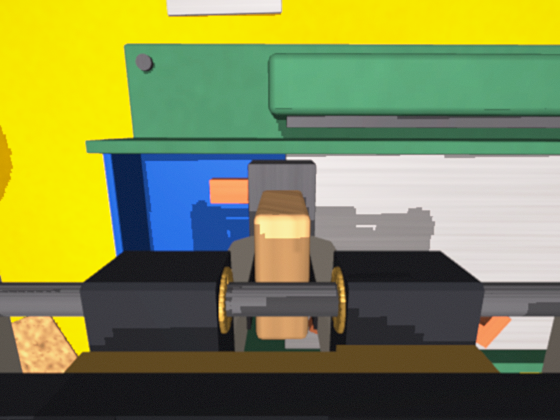

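>>> carry_out --pt "1 0 0 -0.015 0" --pt "1 0 0 -0.025 0" --pt "1 -0.012 0.03 0 0" --pt "1 -0.02 0.04 0 0" --pt "1 -0.02 0.04 0 0" --pt "1 0 0.04 0 0" --pt "1 0 0.03 0 0" --pt "1 0 0.017 0 0" --pt "1 0 0 0 0"

```text
time_s: 10.2
tool_pos: [0.5657, -0.1141, 0.1575]
ee_rot: [1.0, -0.013, 0.0, 0.0]
contact_force: [0.2, 0.3, -3.9]
opening: 0.254
finger_force: 45.0
```

Run:
```python
from h import *
go([.5936-.026-.002,-.027-.085,.1167],-.023)
f,K,M=cam('wrist');g,_,_=cam('top')
save('w4.png',np.hstack([cv2.resize(f,(400,300)),cv2.resize(g[170:260,210:370],(400,225))[:, :].copy() if 0 else cv2.copyMakeBorder(cv2.resize(g[170:260,210:370],(400,225)),0,75,0,0,0)]))
```

```text
t 10.2 pos [ 0.5657 -0.1141  0.1575] phi -0.0257 shift [-0.0002 -0.0021  0.0408] spin -0.0026654819769285076 q [-0.24 -0.07  1.73 -0.    1.48  1.35] op 0.254 F [ 0.2  0.3 -3.9]
```

View pics/w4.png

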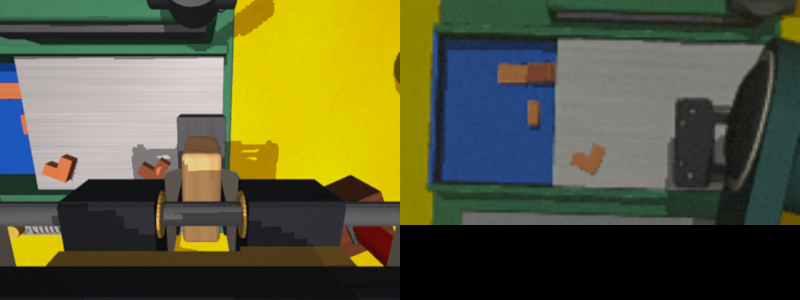

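Three offcuts are in the tray. Two L pieces remain ahead of the scraper, at (58,168) and (153,170) in the left half of the picture.

>>> carry_out --pt "1 0 0 0.012 0" --pt "1 0 0 0.015 0" --pt "1 0 0 0.009 0" --pt "1 0 0 0.005 0" --pt "1 0 0 0 0" --pt "1 0 -0.012 0 0" --pt "1 0 -0.012 0 0" --pt "1 0 -0.012 0 0" --pt "1 0 -0.012 0 0" --pt "1 0 -0.012 0 0" --pt "1 0 -0.012 0 0" --pt "1 0 -0.012 0 0"

```text
time_s: 11.5
tool_pos: [0.5682, -0.0282, 0.1164]
ee_rot: [1.0, -0.011, 0.001, 0.001]
contact_force: [0.7, -6.8, 8.4]
opening: 0.258
finger_force: 45.0
```

>>> carry_out --pt "1 0 -0.012 0 0" --pt "1 0 -0.012 0 0" --pt "1 0 -0.012 0 0" --pt "1 0 -0.012 0 0" --pt "1 0 -0.012 0 0" --pt "1 0 -0.012 0 0" --pt "1 0 -0.012 0 0" --pt "1 0 -0.012 0 0" --pt "1 0 -0.012 0 0" --pt "1 0 0 0 0" --pt "1 0 0 0 0"

```text
time_s: 12.6
tool_pos: [0.5707, 0.0809, 0.1164]
ee_rot: [1.0, -0.011, 0.001, -0.001]
contact_force: [0.4, 4.6, 9.2]
opening: 0.256
finger_force: 45.0
```

>>> carry_out --pt "1 0 0 -0.015 0" --pt "1 0 0 -0.025 0" --pt "1 0 0 -0.025 0" --pt "1 -0.02 0 0 0" --pt "1 -0.03 0 0 0" --pt "1 -0.03 -0.02 0 0" --pt "1 -0.03 -0.03 0 0" --pt "1 -0.02 -0.04 0 0" --pt "1 0 -0.04 0 0" --pt "1 0 -0.04 0 0" --pt "1 0 -0.04 0 0" --pt "1 0 0 0 0"

```text
time_s: 13.8
tool_pos: [0.4445, 0.2962, 0.1806]
ee_rot: [1.0, -0.01, -0.0, -0.0]
contact_force: [-1.0, -1.1, -2.5]
opening: 0.257
finger_force: 45.0
```

Run:
```python
from h import *
go([.4231,.3442,.08],-.023)
g,K,M=cam('top');s,_,_=cam('scene')
save('t2.png',np.hstack([cv2.resize(g[170:290,210:370],(400,300)),cv2.resize(s[150:300,160:360],(400,300))]))
```

```text
t 13.8 pos [0.4445 0.2962 0.1806] phi -0.0199 shift [-0.0223 -0.0476  0.1006] spin 0.0030915017131178946 q [ 0.54 -0.18  1.79  0.    1.53  2.13] op 0.257 F [-1.  -1.1 -2.5]
```

View pics/t2.png

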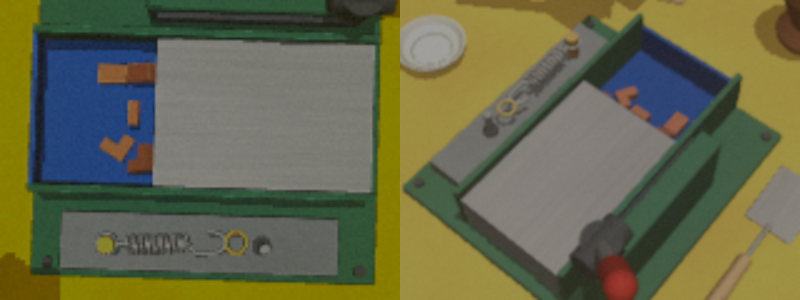

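The bed is clear and all five offcuts are in the tray. Now I put the scraper back.

>>> carry_out --pt "1 -0.011 -0.024 0 0" --pt "1 -0.011 -0.024 0 0" --pt "1 0 0 0.03 0" --pt "1 0 0 0.03 0" --pt "1 0 0 0.03 0" --pt "1 0 0 0.02 0" --pt "1 0 0 0.012 0" --pt "1 0 0 0.006 0" --pt "1 0 0 0.002 0" --pt "1 0 0 0 0" --pt "1 0 0 0 0"

```text
time_s: 15.0
tool_pos: [0.4246, 0.3414, 0.0516]
ee_rot: [1.0, -0.012, 0.001, -0.0]
contact_force: [0.0, -0.1, -1.6]
opening: 0.255
finger_force: 45.0
```

Run:
```python
from h import *
go([.4231,.3442,.0498],-.023)
```

```text
t 15.0 pos [0.4246 0.3414 0.0516] phi -0.0232 shift [-0.0016 -0.0028  0.0018] spin -0.0002256351798068934 q [ 0.63 -0.07  1.91 -0.    1.3   2.22] op 0.255 F [ 0.  -0.1 -1.6]
```

>>> carry_out --pt "1 0 0 0.0018 0" --pt "1 0 0 0 0" --pt "0.5 0 0 0 0" --pt "0 0 0 0 0" --pt "0 0 0 0 0" --pt "0 0 0 0 0" --pt "0 0 0 -0.03 0" --pt "0 0 0 -0.04 0" --pt "0 0 0 -0.04 0" --pt "0 0 0 -0.04 0" --pt "0 0 0.03 0 0" --pt "0 0 0.04 0 0"

```text
time_s: 16.2
tool_pos: [0.4227, 0.2714, 0.2]
ee_rot: [1.0, -0.011, 0.001, -0.0]
contact_force: [0.1, -1.0, 0.3]
opening: 0.992
finger_force: 0.0
```

>>> carry_out --pt "0 0 0.045 0 0" --pt "0 0 0.045 0 0" --pt "0 0 0.045 0 0" --pt "0 0 0.045 0 0" --pt "0 0 0.045 0 0" --pt "0 0 0.045 0 0" --pt "0 0 0.045 0 0" --pt "0 0 0.045 0 0" --pt "0 0 0.045 0 0" --pt "0 0 0.045 0 0" --pt "0 0 0.045 0 0" --pt "0 0 0.045 0 0"

```text
time_s: 17.4
tool_pos: [0.4095, -0.2707, 0.199]
ee_rot: [1.0, -0.012, 0.0, 0.0]
contact_force: [0.4, 0.4, 0.4]
opening: 1.0
finger_force: 0.0
```

>>> carry_out --pt "0 0 0 0 -0.145" --pt "0 0 0 0 -0.145" --pt "0 0 0 0 -0.143" --pt "0 0 0 0 0" --pt "0 0 0 0 0"

```text
time_s: 17.9
tool_pos: [0.4101, -0.2686, 0.1988]
ee_rot: [0.98, 0.201, -0.0, 0.0]
contact_force: [-0.5, -0.1, -0.1]
opening: 1.0
finger_force: 0.0
```

Run:
```python
from h import *
go([.4533,-.3187,.2],.41)
f,K,M=cam('wrist');g,_,_=cam('top')
save('w5.png',np.hstack([f[:,:],cv2.copyMakeBorder(cv2.resize(g[235:315,135:215],(240,240)),0,180,0,0,0)]))
print(proj(K,M,[.4533,-.3187,.13]))
hsv=cv2.cvtColor(f,cv2.COLOR_RGB2HSV).astype(int);H,S,V=hsv[...,0],hsv[...,1],hsv[...,2]
m=(((H<6)|(H>174))&(S>150)&(V>70)).astype(np.uint8)
cs,_=cv2.findContours(m,0,2)
for c in sorted(cs,key=cv2.contourArea)[::-1][:3]:
    bx=cv2.boxPoints(cv2.minAreaRect(c));P=np.array([ray(K,M,p,.13)[:2] for p in bx]);print(cv2.contourArea(c),bx.round().tolist(),P.mean(0).round(4),np.linalg.norm(P[1]-P[0]),np.linalg.norm(P[2]-P[1]),np.arctan2(*(P[1]-P[0])[::-1]))
```

```text
t 17.9 pos [ 0.4101 -0.2686  0.1988] phi 0.4054 shift [ 0.02    0.0631 -0.0012] spin -0.004614879697518948 q [-0.63 -0.29  1.85 -0.    1.58  0.53] op 1.0 F [-0.5 -0.1 -0.1]
[367.64789101 192.37951899]
1381.0 [[338.0, 164.0], [384.0, 164.0], [384.0, 206.0], [338.0, 206.0]] [ 0.4561 -0.3117] 0.033814015365515995 0.03184505811085386 -1.1657242419504863
```

View pics/w5.png

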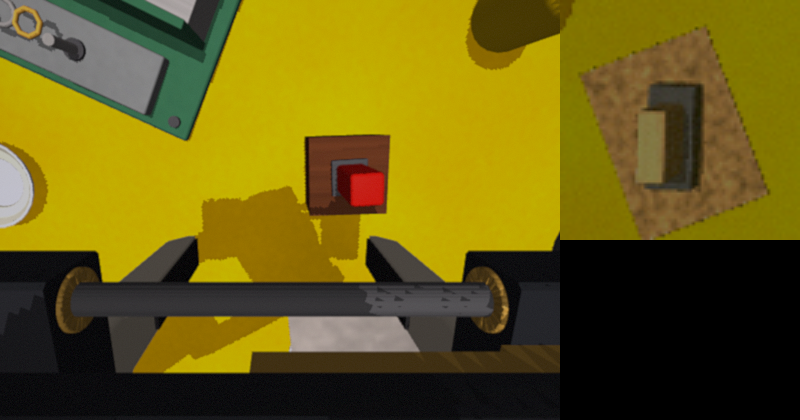

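The scraper stands on its rest. The puller's top is centred at (366,189) px and is square to the tool.

>>> carry_out --pt "0 0.007 0.02 0 0" --pt "0 0.0075 0.022 0 0" --pt "0 0.007 0.021 0 0" --pt "0 0 0 0.03 0" --pt "0 0 0 0.03 0" --pt "0 0 0 0.03 0" --pt "0 0 0 0.02 0" --pt "0 0 0 0.006 0" --pt "0 0 0 0 0"

```text
time_s: 18.9
tool_pos: [0.4548, -0.3177, 0.0825]
ee_rot: [0.979, 0.203, -0.0, -0.0]
contact_force: [0.4, 0.3, 2.2]
opening: 1.001
finger_force: 0.0
```

Run:
```python
from h import *
go([.4533,-.3187,.083],.41)
```

```text
t 18.9 pos [ 0.4548 -0.3177  0.0825] phi 0.4086 shift [-0.0017  0.0004 -0.0005] spin -0.0014106816077656958 q [-0.66 -0.08  1.86 -0.    1.36  0.51] op 1.001 F [0.4 0.3 2.2]
```

>>> carry_out --pt "0.5 0 0 0 0" --pt "0.5 0 0 0 0" --pt "0.65 0 0 0 0" --pt "0.7 0 0 0 0" --pt "0.8 0 0 0 0" --pt "1 0 0 0 0" --pt "1 0 0 0 0" --pt "1 0 0 0 0" --pt "1 0 0 0 0" --squeeze 55

```text
time_s: 19.8
tool_pos: [0.4549, -0.3179, 0.0828]
ee_rot: [0.979, 0.203, 0.0, 0.0]
contact_force: [0.5, 0.1, -0.6]
opening: 0.28
finger_force: 52.7
```

>>> carry_out --pt "1 0 0 -0.015 0" --pt "1 0 0 -0.025 0" --pt "1 0 0 -0.03 0" --pt "1 0 0 -0.03 0" --pt "1 0 0 0 0.145" --pt "1 0 0 0 0.145" --pt "1 0 0 0 0.14" --pt "1 0 0 0 0" --pt "1 0 0 0 0"

```text
time_s: 20.7
tool_pos: [0.4549, -0.3179, 0.1835]
ee_rot: [1.0, -0.008, 0.0, 0.0]
contact_force: [0.2, -0.4, -1.0]
opening: 0.282
finger_force: 54.3
```

Run:
```python
from h import *
go([.4635,-.0016,.165],-.023)
f,K,M=cam('top');hsv=cv2.cvtColor(f,cv2.COLOR_RGB2HSV).astype(int);H,S,V=hsv[...,0],hsv[...,1],hsv[...,2]
y,x=np.mgrid[:420,:560];roi=(x>232)&(x<345)&(y>257)&(y<280)
m=(roi&(H>18)&(H<33)&(S>90)&(V>70)).astype(np.uint8)
n,l,st,ce=cv2.connectedComponentsWithStats(m)
for i in range(1,n):
    if st[i,4]>8:print(st[i],ce[i],ray(K,M,ce[i],.055).round(4))
s,K2,M2=cam('scene')
for nm in((.4635,-.0016,.055),(.4589,-.0299,.067),(.4627,.1298,.068)):print(proj(K,M,nm),proj(K2,M2,nm))
im=np.hstack([cv2.resize(f[250:290,240:340],(500,200),interpolation=2),cv2.resize(s[190:230,180:240],(300,200),interpolation=2)])
save('t3.png',im)
```

```text
t 20.7 pos [ 0.4549 -0.3179  0.1835] phi -0.0158 shift [ 0.0036 -0.3164  0.0184] spin 0.0071641760731664395 q [-0.66 -0.14  1.75  0.    1.53  0.93] op 0.282 F [ 0.2 -0.4 -1. ]
[300 262   9  10  44] [304.         266.31818182] [ 0.4652 -0.0005  0.055 ]
[249 264   7   8  42] [252.         267.33333333] [0.462  0.1313 0.055 ]
[304.41435481 267.01024646] [211.89655809 202.13598902]
[315.9867317  269.41368776] [202.25508697 205.93331555]
[252.20784602 267.59163215] [244.43188497 166.84145333]
```

View pics/t3.png

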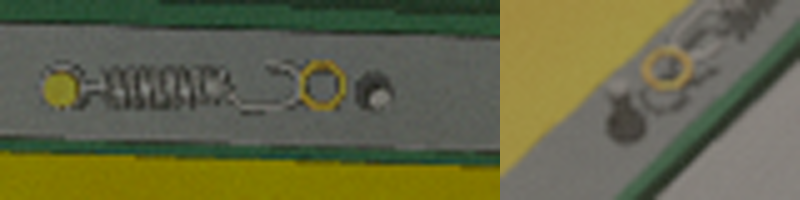

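Eye at about (0.465,-0.001), agreeing with the first estimate. I'll carry the puller to just above it and check from close by.

>>> carry_out --pt "1 0 0 0 0.007" --pt "1 0.003 -0.025 0 0" --pt "1 0 -0.035 0 0" --pt "1 0 -0.04 0 0" --pt "1 0 -0.04 0 0" --pt "1 0 -0.04 0 0" --pt "1 0 -0.04 0 0" --pt "1 0 -0.04 0 0" --pt "1 0 -0.037 0 0" --pt "1 0 -0.02 0.02 0" --pt "1 0 0 0.02 0" --pt "1 0 0 0 0"

```text
time_s: 22.0
tool_pos: [0.4654, -0.0004, 0.1406]
ee_rot: [1.0, -0.012, -0.002, -0.0]
contact_force: [-0.1, -0.0, -1.8]
opening: 0.277
finger_force: 54.3
```

Run:
```python
from h import *
go([.465,-.001,.136],-.023)
w,K,M=cam('wrist')
s,K2,M2=cam('scene');o=manip.get_obs();t=o['tool_pos']
print('eye',proj(K2,M2,[.465,-.001,.055]),'tip',proj(K2,M2,t-[0,0,.068]),'collar',proj(K2,M2,t-[0,0,.02]))
print('w: eye',proj(K,M,[.465,-.001,.055]),'tip',proj(K,M,t-[0,0,.068]))
im=np.hstack([cv2.resize(s[165:240,165:265],(480,360),interpolation=2),cv2.resize(w,(320,240)).copy() if 0 else cv2.copyMakeBorder(cv2.resize(w,(320,240)),0,120,0,0,0)])
save('s4.png',im)
```

```text
t 22.0 pos [ 4.654e-01 -4.000e-04  1.406e-01] phi -0.0249 shift [-0.0004  0.0006  0.0046] spin -0.0019320646674529929 q [-0.06 -0.32  1.97 -0.    1.49  1.54] op 0.277 F [-0.1 -0.  -1.8]
eye [212.4993051  202.27952123] tip [211.94282276 198.02695485] collar [209.61693558 186.46718697]
w: eye [284.13396334 211.92225547] tip [284.65761191 216.89169075]
```

View pics/s4.png

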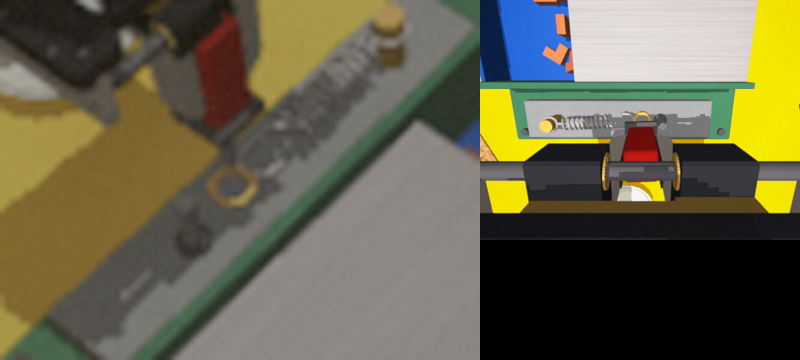

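The scene view shows the prong just above the eye ring, which sits at (213,204) px. I'll get the ring centre and the prong numerically.

Run:
```python
from h import *
w,K,M=cam('wrist');s,K2,M2=cam('scene')
def brass(f,x0,x1,y0,y1,K,M):
    hsv=cv2.cvtColor(f,cv2.COLOR_RGB2HSV).astype(int)[y0:y1,x0:x1];H,S,V=hsv[...,0],hsv[...,1],hsv[...,2]
    m=(H>12)&(H<33)&(S>90)&(V>50)
    print('\n'.join(''.join('#' if v else '.' for v in r) for r in m));yy,xx=np.nonzero(m)
    c=((xx.min()+xx.max())/2+x0,(yy.min()+yy.max())/2+y0);print(xx.min()+x0,xx.max()+x0,yy.min()+y0,yy.max()+y0,ray(K,M,c,.055).round(4))
brass(s,203,224,194,214,K2,M2)
brass(w,262,306,190,225,K,M)
print('lum scene');g=cv2.cvtColor(s,cv2.COLOR_RGB2GRAY)
print(g[186:210,203:224])
for n,p in(('post',[.4589,-.0299,.067]),('lug',[.4627,.1298,.068])):print(n,proj(K2,M2,p),proj(K,M,p))
```

```text
#######..............
########.............
########.............
########.............
#######..............
######...............
#####..#######.......
####..###...###......
##....##.....##......
#....##.......##.....
.....##......###.....
......##.....##......
......########.......
........#####........
.....................
.....................
.....................
.....................
.....................
.....................
203 218 194 207 [ 0.4573 -0.      0.055 ]
............................................
............................................
............................................
............................................
............................................
............................................
............................................
...............############.................
.............###############................
............#################...............
...........####################.............
..........######################............
.........########################...........
........########.........########
[... 2566 characters left out ...]
0  79  79  83 113  98  76  78
   78  78  94]
 [ 82  79  78  77  80  94  97  85  81  80  81  79  76 113 132 103  73  80
   79  81  93]
 [ 85  84  82  80  79  83  94  93  82  80  78  77 113 137 124  87  78  79
   93 103 114]
 [ 89  90  86  81  79  81  88  93  94  94 115 124 136 124  89  77  81  94
  111 118 118]
 [ 91  91  81  79  77  81  77  83  92  96 116 123 115  93  79  96 101 112
  119 117 118]
 [ 88  81  72  74  78  77  77  77  78  84  81  75  75  78  94 112 117 116
  117 117 116]
 [ 73  69  64  72  78  80  81  81  81  81  81  80  80  80  93 113 117 114
  117 111 109]]
post [202.25508697 205.93331555] [319.83692559 222.99615414]
lug [244.43188497 166.84145333] [117.71094112 224.04047795]
```

Wrist ring centre (283,211.5) is as predicted, and the prong lines up with the TCP in the scene view, so I lower it into the eye.

>>> carry_out --pt "1 0 0 0.01 0" --pt "1 0 0 0.008 0" --pt "1 0 0 0.005 0" --pt "1 0 0 0 0" --pt "1 0 0 0 0"

```text
time_s: 22.7
tool_pos: [0.4665, -0.0011, 0.1198]
ee_rot: [1.0, -0.014, -0.0, 0.0]
contact_force: [0.1, 0.6, -0.9]
opening: 0.279
finger_force: 54.3
```

>>> carry_out --pt "1 0 0 0.005 0" --pt "1 0 0 0.004 0" --pt "1 0 0 0 0" --pt "1 0 0 0 0"

```text
time_s: 23.1
tool_pos: [0.4665, -0.0011, 0.1108]
ee_rot: [1.0, -0.014, -0.0, 0.0]
contact_force: [-0.5, 0.1, -1.4]
opening: 0.278
finger_force: 54.3
```

Run:
```python
from h import *
go([.465,-.001,.108],-.023);print(manip.get_obs()['moment'])
```

```text
t 23.1 pos [ 0.4665 -0.0011  0.1108] phi -0.0272 shift [-0.0015 -0.      0.0028] spin -0.00415972273786247 q [-0.06 -0.31  2.01 -0.    1.44  1.54] op 0.278 F [-0.5  0.1 -1.4]
[ 0.07858246 -0.01316433  0.00429821]
```

```bash
cat >> h.py <<'E'
L=np.array([.4632,.1308]);U=np.array([-.0235,-.9997]);N=np.array([-.9997,.0235])
def pol(r,a):return L+r*(np.cos(a)*U+np.sin(a)*N)
E
python3 - <<'E'
from h import *
o=manip.get_obs();Rm=R.from_quat(o['ee_rot']).as_matrix();v=o['tool_pos'][:2]-L
print('now r',np.linalg.norm(v),'a',np.arctan2(v@N,v@U))
prev=np.array(o['tool_pos']);prev[2]=.109
prev0=o['tool_pos']
for r,a in((.134,.1),(.135,.2),(.15,.18),(.17,.17),(.19,.17),(.2075,.17),(.2075,.11),(.2075,.05),(.2075,0),(.195,0),(.179,0)):
    p=np.append(pol(r,a),.109);print(r,a,p.round(4),(Rm.T@(p-prev0)).round(4));prev0=p
E
```

```text
now r 0.13190687285547117 a -0.048227500445133804
0.134 0.1 [ 0.4467 -0.0022  0.109 ] [-0.0197  0.0016  0.0018]
0.135 0.2 [ 0.4333 -0.0008  0.109 ] [-0.0134 -0.001   0.    ]
0.15 0.18 [ 0.4329 -0.0161  0.109 ] [0.     0.0153 0.    ]
0.17 0.17 [ 0.4305 -0.036   0.109 ] [-0.0018  0.02    0.    ]
0.19 0.17 [ 0.4267 -0.0556  0.109 ] [-0.0033  0.0197  0.    ]
0.2075 0.17 [ 0.4233 -0.0728  0.109 ] [-0.0029  0.0173  0.    ]
0.2075 0.11 [ 0.4356 -0.0748  0.109 ] [ 0.0123  0.0017 -0.    ]
0.2075 0.05 [ 0.448  -0.0761  0.109 ] [ 0.0124  0.0009 -0.    ]
0.2075 0 [ 0.4583 -0.0766  0.109 ] [ 0.0104  0.0002 -0.    ]
0.195 0 [ 0.4586 -0.0641  0.109 ] [-0.     -0.0125 -0.    ]
0.179 0 [ 0.459  -0.0481  0.109 ] [-0.0001 -0.016  -0.    ]
```

>>> carry_out --pt "1 -0.01 0.001 0.001 0" --pt "1 -0.01 0.001 0.001 0" --pt "1 -0.007 0 0 0" --pt "1 -0.006 0 0 0" --pt "1 0 0.008 0 0" --pt "1 0 0.007 0 0" --pt "1 -0.001 0.01 0 0" --pt "1 -0.001 0.01 0 0" --pt "1 0 0 0 0" --pt "1 0 0 0 0"

```text
time_s: 24.1
tool_pos: [0.4306, -0.0374, 0.1088]
ee_rot: [1.0, -0.014, -0.0, -0.0]
contact_force: [1.2, 4.1, -1.4]
opening: 0.28
finger_force: 54.3
```

Run:
```python
from h import *
go(np.append(pol(.2075,.17),.109),-.023)
s,K2,M2=cam('scene')
hsv=cv2.cvtColor(s,cv2.COLOR_RGB2HSV).astype(int);H,S,V=hsv[...,0],hsv[...,1],hsv[...,2]
t=manip.get_obs()['tool_pos']
u=proj(K2,M2,[t[0],t[1],.055]).round().astype(int);print('pred prong at z .055',u)
x0,y0=u-12
m=(H>12)&(H<33)&(S>90)&(V>50)
print(x0,y0);print('\n'.join(''.join('#' if v else '.' for v in r) for r in m[y0:y0+24,x0:x0+24]))
```

```text
t 24.1 pos [ 0.4306 -0.0374  0.1088] phi -0.0283 shift [-0.0063  0.0356 -0.0002] spin -0.00525876861884389 q [-0.15 -0.39  2.08  0.    1.46  1.45] op 0.28 F [ 1.2  4.1 -1.4]
pred prong at z .055 [193 205]
181 193
................########
................#######.
.................#####..
...................##.##
.....................###
...................#####
#.................######
##................######
####............#.######
######.........###.###..
#######.......####......
#########....#######....
##########...########...
############..######....
###################.....
##################......
#################.......
################........
###############.........
##############..........
############............
###########.............
##########..............
#########...............
```

A 4.1 N pull towards the lug shows the prong has the eye. I continue the stretch.

>>> carry_out --pt "1 -0.0015 0.009 0 0" --pt "1 -0.0015 0.009 0 0" --pt "1 -0.0015 0.009 0 0" --pt "1 -0.0015 0.0085 0 0" --pt "1 0 0 0 0" --pt "1 0 0 0 0"

```text
time_s: 24.75
tool_pos: [0.4235, -0.0725, 0.1088]
ee_rot: [1.0, -0.014, -0.0, -0.0]
contact_force: [1.5, 6.4, -0.6]
opening: 0.28
finger_force: 54.3
```

Run:
```python
from h import *
go(np.append(pol(.2075,.17),.109),-.023)
go(np.append(pol(.2075,0),.109),-.023)
s,K2,M2=cam('scene');save('s5.png',cv2.resize(s[170:245,150:250],(640,480),interpolation=2))
t=manip.get_obs()['tool_pos'];print(proj(K2,M2,[t[0],t[1],.055]),proj(K2,M2,[t[0],t[1],t[2]-.068]))
```

```text
t 24.75 pos [ 0.4235 -0.0725  0.1088] phi -0.0279 shift [-0.0002  0.0003 -0.0002] spin -0.004933349031206236 q [-0.23 -0.4   2.08  0.    1.46  1.37] op 0.28 F [ 1.5  6.4 -0.6]
t 24.75 pos [ 0.4235 -0.0725  0.1088] phi -0.0279 shift [ 0.0349  0.0032 -0.0002] spin -0.004933349031206236 q [-0.23 -0.4   2.08  0.    1.46  1.37] op 0.28 F [ 1.5  6.4 -0.6]
[180.6734439 212.6786253] [181.6957437  215.73773766]
```

View pics/s5.png

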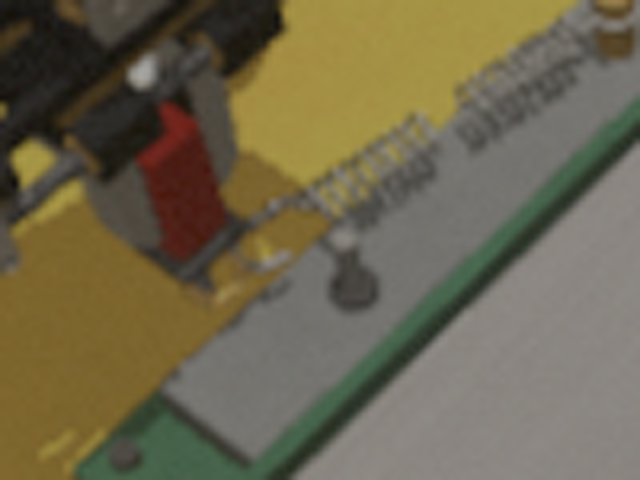

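The hook is well past the post (post top at (345,240) in the crop, the hook at about (270,260) on its robot side). Swinging in line.

>>> carry_out --pt "1 0.005 0.0008 0 0" --pt "1 0.006 0.0008 0 0" --pt "1 0.006 0.0005 0 0" --pt "1 0.006 0.0005 0 0" --pt "1 0.006 0.0003 0 0" --pt "1 0.006 0.0003 0 0" --pt "1 0 0 0 0" --pt "1 0 0 0 0"

```text
time_s: 25.6
tool_pos: [0.4584, -0.0761, 0.1086]
ee_rot: [1.0, -0.014, -0.0, -0.001]
contact_force: [0.0, 7.5, -0.8]
opening: 0.279
finger_force: 54.3
```

Run:
```python
from h import *
go(np.append(pol(.2075,0),.109),-.023);go(np.append(pol(.179,0),.109),-.023)
w,K,M=cam('wrist');np.save('w.npy',w)
for n,p in(('post',[.4594,-.0292,.067]),('eye',[*pol(.203,0),.055]),('seat',[*pol(.184,0),.055]),('lug',[*L,.068])):print(n,proj(K,M,p).round(1))
save('w6.png',np.vstack([cv2.resize(w[150:270,60:440],(780,246),interpolation=2)]))
g=cv2.cvtColor(w,cv2.COLOR_RGB2HSV).astype(int);m=(g[...,0]>12)&(g[...,0]<33)&(g[...,1]>110)&(g[...,2]>60)
n,l,st,ce=cv2.connectedComponentsWithStats(m[150:260].astype(np.uint8))
for i in range(1,n):
    if 30<st[i,4]<3000:print(st[i]+[0,150,0,0,0],ce[i]+[0,150])
```

```text
t 25.6 pos [ 0.4584 -0.0761  0.1086] phi -0.0271 shift [-0.      0.0005 -0.0004] spin -0.004079255424007444 q [-0.22 -0.31  2.01  0.    1.44  1.38] op 0.279 F [ 0.   7.5 -0.8]
t 25.6 pos [ 0.4584 -0.0761  0.1086] phi -0.0271 shift [-0.0001 -0.028  -0.0004] spin -0.004079255424007444 q [-0.22 -0.31  2.01  0.    1.44  1.38] op 0.279 F [ 0.   7.5 -0.8]
post [215.1 228.3]
eye [278.2 223. ]
seat [251.8 223.1]
lug [-20.8 229.6]
[  3 204  27  15 163] [ 15.94478528 209.39877301]
[262 206  26   8 143] [274.25874126 209.17482517]
[  0 217   5  17  59] [  1.52542373 225.40677966]
[   0  251  120    9 1038] [ 57.21483622 254.92581888]
```

No side force on the hook, so I let it back.

>>> carry_out --pt "1 0 -0.005 0 0" --pt "1 0 -0.005 0 0" --pt "1 0 -0.005 0 0" --pt "1 0 -0.004 0 0" --pt "1 0 -0.004 0 0" --pt "1 0 -0.003 0 0" --pt "1 0 -0.002 0 0" --pt "1 0 0 0 0" --pt "1 0 0 0 0"

```text
time_s: 26.55
tool_pos: [0.4592, -0.0488, 0.1089]
ee_rot: [1.0, -0.014, -0.0, 0.0]
contact_force: [-0.5, 0.4, -0.3]
opening: 0.278
finger_force: 54.3
```

Run:
```python
from h import *
go(np.append(pol(.179,0),.109),-.023)
w,K,M=cam('wrist')
g=cv2.cvtColor(w,cv2.COLOR_RGB2HSV).astype(int);m=(g[...,0]>12)&(g[...,0]<33)&(g[...,1]>110)&(g[...,2]>60)
print('eye pred .179',proj(K,M,[*pol(.179,0),.055]))
print('\n'.join(''.join('#' if v else '.' for v in r) for r in m[195:225,255:315]))
```

```text
t 26.55 pos [ 0.4592 -0.0488  0.1089] phi -0.0272 shift [-0.0002 -0.0006 -0.0001] spin -0.004220159775265797 q [-0.16 -0.32  2.02 -0.    1.44  1.44] op 0.278 F [-0.5  0.4 -0.3]
eye pred .179 [282.78637731 223.19344923]
............................................................
............................................................
............................................................
............................................................
............................................................
............................................................
............................................................
............................................................
............................................................
............................................................
............................................................
...................###############..........................
..................#################.........................
................####################........................
...............############
[... 248 characters left out ...]
.............................
............................................................
............................................................
............................................................
............................................................
............................................................
............................................................
............................................................
............................................................
............................................................
............................................................
............................................................
```

The force has dropped to about 0 and the ring has settled at r ≈ 0.178, so it is hooked. I lift out and go back to the stand.

>>> carry_out --pt "1 0 0 0 0" --pt "1 0 0 0 0" --pt "1 0 0 -0.01 0" --pt "1 0 0 -0.015 0" --pt "1 0 0 -0.025 0" --pt "1 0 0 -0.025 0" --pt "1 0 0.03 0 0" --pt "1 0 0.04 0 0" --pt "1 0 0.04 0 0" --pt "1 0 0.04 0 0" --pt "1 0 0.04 0 0" --pt "1 0 0.03 0 0"

```text
time_s: 27.8
tool_pos: [0.453, -0.2709, 0.1854]
ee_rot: [1.0, -0.014, 0.001, 0.0]
contact_force: [0.6, -0.3, -1.3]
opening: 0.282
finger_force: 54.3
```

>>> carry_out --pt "1 0 0 0 -0.145" --pt "1 0 0 0 -0.145" --pt "1 0 0 0 -0.145" --pt "1 0 0 0 0" --pt "1 0 0 0 0"

```text
time_s: 28.3
tool_pos: [0.4534, -0.2686, 0.1848]
ee_rot: [0.98, 0.2, 0.0, 0.0]
contact_force: [-0.3, 0.2, -1.2]
opening: 0.277
finger_force: 54.3
```

Run:
```python
from h import *
go([.4549,-.3179,.1835],.4086)
g,K,M=cam('top');s,K2,M2=cam('scene')
def br(f,x0,x1,y0,y1,K,M):
    h=cv2.cvtColor(f,cv2.COLOR_RGB2HSV).astype(int);m=(h[...,0]>12)&(h[...,0]<33)&(h[...,1]>90)&(h[...,2]>60)
    n,l,st,ce=cv2.connectedComponentsWithStats(m[y0:y1,x0:x1].astype(np.uint8))
    for i in range(1,n):
        if 8<st[i,4]<200:
            c=ce[i]+[x0,y0];p=ray(K,M,c,.055)[:2];v=p-L;print(c,st[i],p.round(4),'r',np.linalg.norm(v).round(4),'a',np.arctan2(v@N,v@U).round(3))
br(g,232,345,257,280,K,M)
```

```text
t 28.3 pos [ 0.4534 -0.2686  0.1848] phi 0.4033 shift [-0.0179  0.0459  0.0013] spin -0.005283648863222856 q [-0.58 -0.2   1.8   0.    1.54  0.58] op 0.277 F [-0.3  0.2 -1.2]
[251.97560976 267.41463415] [17  7  7  8 41] [0.4618 0.1313] r 0.0015 a 1.904
[322.64 269.38] [86  8 10 10 50] [ 0.4578 -0.0478] r 0.1787 a 0.007
```

The eye rests at r = 0.1787 (0.179 expected), so the spring is hooked.

>>> carry_out --pt "1 -0.006 0.015 0 -0.005" --pt "1 -0.006 0.016 0 0" --pt "1 -0.006 0.015 0 0" --pt "1 0 0 0 0" --pt "1 0 0 0 0"

```text
time_s: 28.9
tool_pos: [0.4549, -0.3186, 0.1835]
ee_rot: [0.979, 0.204, -0.0, -0.0]
contact_force: [0.6, -0.5, -0.6]
opening: 0.279
finger_force: 54.3
```

Run:
```python
from h import *
go([.4549,-.3179,.083],.4086)
```

```text
t 28.9 pos [ 0.4549 -0.3186  0.1835] phi 0.4113 shift [ 0.0003 -0.0005  0.1005] spin 0.002687697638394937 q [-0.66 -0.13  1.75  0.    1.53  0.5 ] op 0.279 F [ 0.6 -0.5 -0.6]
```

>>> carry_out --pt "1 0 0 0.02 0" --pt "1 0 0 0.02 0" --pt "1 0 0 0.01 0" --pt "1 0 0 0.01 0" --pt "1 0 0 0 0" --pt "1 0 0 0 0"

```text
time_s: 29.5
tool_pos: [0.4553, -0.3179, 0.1244]
ee_rot: [0.979, 0.205, 0.0, 0.0]
contact_force: [1.2, -0.2, -0.6]
opening: 0.278
finger_force: 54.3
```

>>> carry_out --pt "1 0 0 0.01 0" --pt "1 0 0 0.01 0" --pt "1 0 0 0.01 0" --pt "1 0 0 0.005 0" --pt "1 0 0 0.003 0" --pt "1 0 0 0.002 0" --pt "1 0 0 0 0" --pt "1 0 0 0 0"

```text
time_s: 30.3
tool_pos: [0.4552, -0.3179, 0.0841]
ee_rot: [0.979, 0.205, 0.0, 0.0]
contact_force: [-0.4, -0.7, -0.4]
opening: 0.281
finger_force: 54.3
```

>>> carry_out --pt "1 0 0 0.001 0" --pt "1 0 0 0 0" --pt "0.65 0 0 0 0" --pt "0.4 0 0 0 0" --pt "0 0 0 0 0" --pt "0 0 0 0 0" --pt "0 0 0 0 0" --pt "0 0 0 -0.03 0" --pt "0 0 0 -0.04 0" --pt "0 0 0 -0.04 0" --pt "0 -0.03 0 -0.02 0" --pt "0 -0.03 0 0 0"

```text
time_s: 31.5
tool_pos: [0.4005, -0.3426, 0.2164]
ee_rot: [0.979, 0.206, 0.001, 0.002]
contact_force: [-0.9, -0.3, -0.3]
opening: 0.995
finger_force: 0.0
```

>>> carry_out --pt "0 0 0.04 0 0" --pt "0 0 0.05 0 0" --pt "0 0 0.05 0 0" --pt "0 0 0.05 0 0" --pt "0 0 0 0 0" --pt "0 0 0 0 0"

```text
time_s: 32.1
tool_pos: [0.4764, -0.5165, 0.2112]
ee_rot: [0.979, 0.205, -0.001, -0.001]
contact_force: [-0.5, -0.0, -0.6]
opening: 1.005
finger_force: 0.0
```

Run:
```python
from h import *
g,K,M=cam('top')
a=cv2.resize(g[170:290,210:370],(430,322),interpolation=2)
b=cv2.resize(g[230:320,395:475],(240,270),interpolation=2);c=cv2.resize(g[230:320,130:215],(255,270),interpolation=2)
im=np.zeros((595,760,3),np.uint8);im[:322,:430]=a;im[325:595,:240]=b;im[325:595,250:505]=c
s,K2,M2=cam('scene');im[:322,440:760]=cv2.resize(s[140:340,60:260],(320,322),interpolation=2)
save('end.png',im);go([.4,-.4,.2])
```

```text
t 32.2 pos [ 0.4762 -0.5154  0.2132] phi 0.4129 shift [-0.0235 -0.1363  0.0132] spin None q [-0.86  0.17  1.39  0.    1.58  0.3 ] op 1.002 F [ 0.1 -0.6  0.6]
```

View pics/end.png

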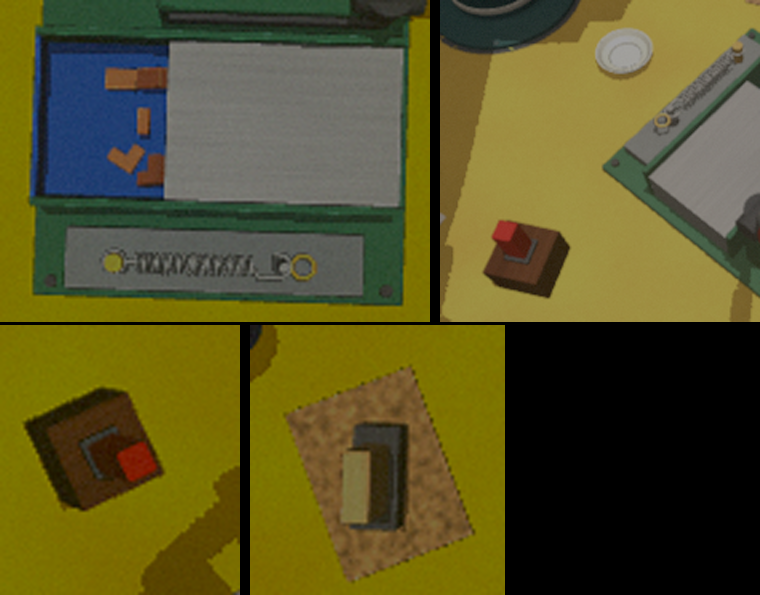

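All is in place: bed clear, 5 offcuts in the tray, hook on the post, puller upright and home, scraper on its rest.

```bash
python3 -c "
from station import order
print(order.hand_in())"
```

```text
the job is handed in; nothing more can be done
None
```

I handed the job in at about 32 s of robot time, with all five offcuts in the tray, the spring hooked on the post, and the scraper and puller back in place in the last pictures; hand-in returned no verdict.

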